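# Feed two brass end plugs from the rocker-gate dispenser

### The arm

A 6-joint arm with a two-finger parallel gripper is mounted at the origin on the work surface. World frame = base frame: x ahead of the robot, y to its left, z up, the work surface at z = 0. Lengths are in mm, angles in rad, forces in N, time in s.
With the tool pointing down it reaches from about 375 to 900 mm from the base axis. Payload 3.1 kg.
Tool frame: the origin (TCP) lies at the very end of the fingers, on their centre line; the grasp point (between the pads) lies 19 mm behind it; z points along the fingers, y is the line along which they close (so a half turn about z gives the same grasp; the last joint's range is limited). The gripper opens to 85 mm and grips with 20 to 120 N. Pads are 22 mm wide; open, the fingers measure 114 mm over their backs; the gripper's body (76 mm by 85 mm) begins 54 mm behind the grasp point. The pads swing forward as they close: fully open they stand 13 mm farther back than shut.
Start: joints at [-1.327, 0.527, 1.433, -0, 1.181, -0.178], TCP at [255.896, -570.187, 231.31] pointing down, gripper open.
Joint ranges: [-3.08, 3.08], [-0.75, 2.2], [0.22, 2.44], [-1.43, 4.57], [0, 2.65], [-2.85, 2.85]. Speed limits (rad/s): [2.79, 2.79, 3.14, 3.14, 3.14, 3.14].

### API

Orientations are given as a unit quaternion [x, y, z, w].
In Python, from workcell import monitor, camera, calibration, arm gives the robot as it stands.
- The arm moves only by the tool move_arm, never from a script. Its argument "targets" is a list of rows, each an object with "gripper": the opening in per cent of the stroke, from 0 (shut) to 100 (fully open); "travel": the shift along the world's x, y, z in cm, a list of three; "rot": the turn, a rotation vector about the world's x, y, z in rad, a list of three. A call has 1 to 20 rows; each row shifts and turns the commanded pose from where the row before left it; what a row does not reach is not made up. A row lasts 1/8 s, in which the tool goes at most 62.5 mm and 10.7 degrees, less where a joint would pass 70% of its speed; a pose out of reach is approached as far as the arm can. A call with a gripper value outside its range is refused whole. The fingers move at their own pace and stop on an object; the grip force is fixed at half the most. Time passes only in rows, so rows that do not move let the fingers close. It gives the time, the measured TCP pose, the force, the opening and the grip force at its end, in the units of the state.
- monitor.get_state(): the state, without advancing time (a new reading comes with each control period).
- camera(name): name is "scene" or "top"; returns (picture, depth): 420x560x3 uint8, red, green, blue; 420x560 float32, mm along the optical axis (not along the pixel's ray), 0 where there is no reading.
- calibration(name): a dict with "camera_matrix" (3x3 intrinsics, pixels), "R" (3x3) and "t" (3): a world point X has camera coordinates R X + t. Camera axes: x right, y down, z forward; pixel columns grow to the right and rows downward; lengths in mm; the calibration is good to about 2 mm. A picture is of the moment at which its call begins. calibration takes no time and is no camera call.
- arm.close_job(): hands the job in; it is judged then, once.
The state is a dict: "clock": time; "qpos": joint angles; "qd": joint speeds; "tau": joint torques, N m; "eef_pos": TCP position; "eef_rot": TCP orientation; "ft_force": force on the tool from outside, world axes, zero at the start; "moment": the same for the moment, N m; "grip_width": finger opening in mm; "grip_force": force on a finger pad.
Only numpy, scipy, OpenCV 4.12 (cv2) and the standard library are available. Lean on these libraries where they do the work, as an engineer would, in place of code of your own. Each camera call takes 0.05 s, during which the arm holds its last target. There are 200 camera calls.

### The job

The copper tube on the brazing board needs a plug for each end: feed two brass plugs from the gravity dispenser into its pick-up trough. For each plug push the red paddle all the way down with the fingertips so the gate lifts, wait for the plug to roll out, and let the paddle come all the way back up. Do not touch the plugs, leave the loose tube, collar and copper plate where they are, and finish with exactly two plugs in the trough and the paddle up.

Things in the scene. Friction and masses are not known exactly. Their poses are not given: they have to be found in the camera images.
- dispenser: gravity dispenser, fixed: steel base plate 250 x 90 mm with an open aluminium channel (42 mm wide inside, walls 12 mm high) that slopes down to the dispenser's -x end at 0.2 rad. Origin: centre of the base's underside; x uphill, y along the rocker's hinge. Six plugs wait in a row uphill of the gate; the 70 mm below it, ending at a wall, is the pick-up trough. Hinge lugs: up to 73 mm above the table
- pickup (a point): middle of the pick-up trough, at the height of a plug's centre, 40 mm above the table
- rocker: the rocking lever across the channel: two steel cheeks with the gate blade on the downhill side, and on the uphill side a hand lever with the red paddle, fixed to the hinge shaft outside the channel. Origin: hinge axis, middle of the channel, 64 mm above the table; its y axis is the hinge axis; turning positively about it presses the paddle down
- gate (a point): middle of the lower edge of the gate blade (steel, 3 mm thick, 56 mm wide) at the downhill end of the rocker; it stands in front of the first plug and rises about 8 mm over the channel floor on a full press, just letting one plug roll under it
- rocker_angle (a joint): rocker angle, rad: 0 at rest (paddle up, gate down), 0.66 paddle fully down at its stop; the gate frees the first plug above about 0.5. On the way a cross rod drops behind that plug and holds the rest, so a full press lets out one plug, in under 0.5 s; once the paddle is fully up the row rolls to the gate, also within 0.5 s. Return spring: pushing takes about 3 N at first, 7 to 10 N near the bottom
- paddle (a point): press point: middle of the top face of the red ribbed pad (44 x 46 mm) of the rocker's hand lever, beside the channel on the dispenser's +y side, 60 mm from the channel's middle. At rest 87 mm above the table, 55 mm uphill of the hinge and 23 mm above it, uphill edge tilted up 0.33 rad; fully down 58 mm uphill and 15 mm below it, tilted 0.33 rad the other way (38 mm lower). Push it straight down
- plug1: brass end plug 1 counted from the gate, 22 mm diameter, 40 mm long, 110 g, lying across the channel; origin at its centre, y along its axis (it rolls, so x and z turn); one of the two to be fed
- plug2: brass end plug 2 counted from the gate, 22 mm diameter, 40 mm long, 110 g, lying across the channel; origin at its centre, y along its axis (it rolls, so x and z turn); one of the two to be fed
- plug3: brass end plug 3 counted from the gate, 22 mm diameter, 40 mm long, 110 g, lying across the channel; origin at its centre, y along its axis (it rolls, so x and z turn); stays behind the gate
- plug4: brass end plug 4 counted from the gate, 22 mm diameter, 40 mm long, 110 g, lying across the channel; origin at its centre, y along its axis (it rolls, so x and z turn); stays behind the gate
- plug5: brass end plug 5 counted from the gate, 22 mm diameter, 40 mm long, 110 g, lying across the channel; origin at its centre, y along its axis (it rolls, so x and z turn); stays behind the gate
- plug6: brass end plug 6 counted from the gate, 22 mm diameter, 40 mm long, 110 g, lying across the channel; origin at its centre, y along its axis (it rolls, so x and z turn); stays behind the gate
- board: pale fire-resistant brazing board 170 x 140 x 18 mm, fixed, with a copper tube (26 mm diameter, up to 128 mm above the table) fixed upright in a spring clip; origin: centre of the underside
- tube: bystander: loose copper tube standing upright beside the dispenser, on the side away from the paddle, 26 mm outside diameter, 110 mm high; origin: centre of its foot
- collar: bystander: loose dark copper collar standing on the table near the uphill end of the dispenser, on the paddle side, 32 mm diameter, 34 mm high; origin: centre of its foot
- cap_plate: bystander: loose copper plate 40 x 40 x 4 mm lying on the brazing board; origin: centre of its underside
Things that resemble listed ones, but are neither listed nor needed, are in the scene too. Leave any pink, purple or white look-alike of the plug4 alone.

How it is judged (in metres and radians):
On the way, in this order (a step that is already met when the one before it is completed fails the run):
1. the fingers press the red paddle fully down (value of joint rocker_angle above 0.45 rad and contact force between the fingers and rocker above 0.5 N and distance between the grasp point and paddle below 0.07 m), for 0.05 s.
2. the first plug lies in the pick-up trough, the second waits behind the gate, the paddle is back up (x of plug1 in the frame of dispenser between -0.115 and -0.056 m and z of plug1 in the frame of dispenser below 0.058 m and x of plug2 in the frame of dispenser between -0.045 and 0.115 m and z of plug2 in the frame of dispenser between 0.048 and 0.092 m and value of joint rocker_angle below 0.06 rad), for 0.1 s.
3. the fingers press the red paddle fully down again (all of step 1), for 0.05 s.
4. the second plug too lies in the pick-up trough and the paddle is back up (x of plug1 in the frame of dispenser between -0.115 and -0.056 m and z of each of plug1, plug2 in the frame of dispenser below 0.058 m and x of plug2 in the frame of dispenser between -0.115 and -0.056 m and x of plug3 in the frame of dispenser between -0.045 and 0.115 m and z of plug3 in the frame of dispenser between 0.048 and 0.092 m and value of joint rocker_angle below 0.06 rad), for 0.1 s.
At the end, for the whole second after the job is handed in: Plugs 1 and 2 lie at rest in the pick-up trough below the gate, plugs 3 to 6 still lie in the channel behind the gate, the paddle is back up (rocker below 0.06 rad), and the loose tube, collar and copper plate stand within 15 mm of where they were, upright (all of step 4 and x of plug4 in the frame of dispenser between -0.045 and 0.115 m and z of plug4 in the frame of dispenser between 0.048 and 0.092 m and x of plug5 in the frame of dispenser between -0.045 and 0.115 m and z of plug5 in the frame of dispenser between 0.048 and 0.092 m and x of plug6 in the frame of dispenser between -0.045 and 0.115 m and z of plug6 in the frame of dispenser between 0.048 and 0.092 m and linear speed of each of plug1, plug2, plug3, plug4, plug5, plug6 below 0.03 m/s and distance of each of tube, collar, cap_plate from where it was at the start of the episode below 0.015 m and angle between each of tube, collar, cap_plate's own z axis and vertical below 0.2 rad); the robot touches nothing.
It fails at once if the robot touches a plug (contact force between any of the fingers, the arm and plug1 above 0.3 N or contact force between any of the fingers, the arm and plug2 above 0.3 N or contact force between any of the fingers, the arm and plug3 above 0.3 N or contact force between any of the fingers, the arm and plug4 above 0.3 N or contact force between any of the fingers, the arm and plug5 above 0.3 N or contact force between any of the fingers, the arm and plug6 above 0.3 N).
It fails at once if a plug is lifted out of the channel (z of any of plug1, plug2, plug3, plug4, plug5, plug6 in the frame of dispenser above 0.1 m).
It fails at once if a third plug is let out (x of plug3 in the frame of dispenser below -0.056 m).
It fails at once if the loose tube, collar or copper plate is shifted, lifted or tipped (distance of any of tube, collar, cap_plate from where it was at the start of the episode above 0.015 m or angle between any of tube, collar, cap_plate's own z axis and vertical above 0.2 rad).
It also fails if it takes over 38 s, if anything falls off the work surface, if the arm or the gripper's body presses on something with over 40 N, if the wrist force passes 120 N, or if a joint passes its speed limit or range.

## Working session

There is one attempt and no reset: what is moved stays moved. The work goes in short steps, Python scripts to look and compute and a tool call to move; the robot and the scene stay as the last step left them, time stands still between calls to the robot, and variables do not carry over. Pictures are saved under pics/ and viewed, at most 10 in all, crops included, and the job is handed in when it is done.

Besides the shell and the picture viewer there is one more tool, called after ">>>" as name(argument=value, ...), one argument or row to a line, values as JSON. move_arm: Moves the arm, as the interface text tells. Its arguments: {"type":"object","properties":{"targets":{"type":"array"}},"required":["targets"]}

```bash
mkdir -p pics
cat > h.py <<'E'
import numpy as np, cv2
from workcell import monitor, camera, calibration, arm
def world(name,depth,u,v,r=1):
    c=calibration(name);K=np.array(c["camera_matrix"]);R=np.array(c["R"]);t=np.array(c["t"])
    p=depth[v-r:v+r+1,u-r:u+r+1];z=np.median(p[p>0])
    return R.T@(z*np.linalg.inv(K)@[u,v,1]-t)
E
python3 - <<'E'
from h import *
for n in("scene","top"):
    p,d=camera(n);cv2.imwrite(f"pics/{n}1.png",p[:,:,::-1]);np.save(n+"1.npy",d);np.save(n+"1p.npy",p)
s=monitor.get_state();print(s["clock"],s["eef_pos"],s["eef_rot"],s["ft_force"],s["grip_width"])
E
```

```text
0.1 [ 255.74881101 -569.61540948  230.44750295] [ 9.77846397e-01  2.09321627e-01 -2.11103274e-05 -9.37905273e-04] [-0.63868701  0.17200648  0.36028256] 85.59819988771413
```

View pics/top1.png

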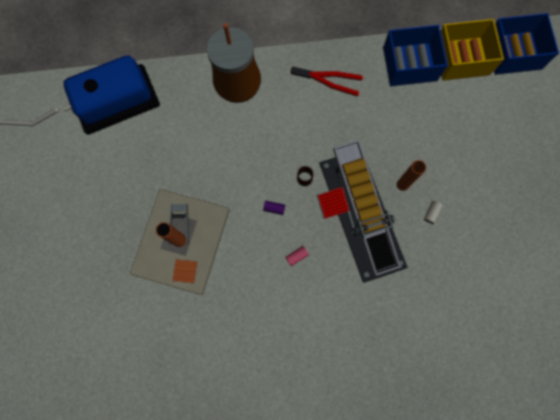

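View pics/scene1.png

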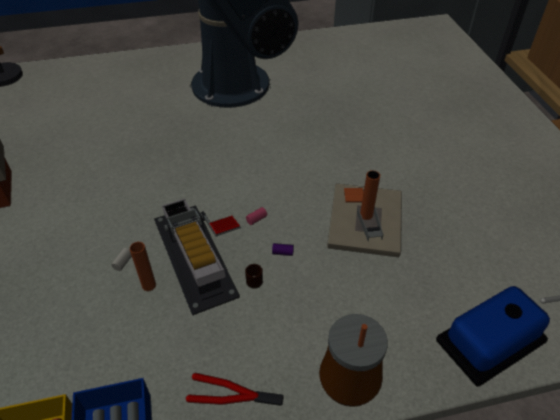

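The top view shows the red paddle at about (333,203), the plug row from (356,170) to (372,218), the trough at about (382,250) and the collar at (305,175). The tube is at about (412,178), and the decoys lie at (274,208), (297,256) and (433,212). Next I'll convert these to world positions.

```bash
python3 - <<'E'
from h import *
d=np.load("top1.npy");p=np.load("top1p.npy")
for n,u,v in [("paddle",333,203),("collar",305,168),("tubetop",418,167),("baseA",327,166),("baseB",366,276),("baseC",402,266),("plug6",355,170),("plug1",372,218),("trough",382,250)]:
    print(n,world("top",d,u,v).round(1))
for n,P,D in(("top",p,d),("scene",np.load("scene1p.npy"),np.load("scene1.npy"))):
    P=P.astype(int);m=((P[:,:,0]>110)&(P[:,:,1]<50)&(P[:,:,2]<50)).astype(np.uint8)
    k,l,st,c=cv2.connectedComponentsWithStats(m)
    for i in range(1,k):
        if st[i,4]>80:
            vs,us=np.where(l==i);W=np.array([world(n,D,u,v,0) for u,v in zip(us,vs) if D[v,u]>0])
            W=W[(W[:,2]>70)&(W[:,2]<105)] if len(W) else W
            print(n,c[i].round(1),st[i], W.mean(0).round(1) if len(W) else None, (W.min(0).round(),W.max(0).round()) if len(W) else '')
E
python3 - <<'E'
import cv2
a=cv2.imread("pics/top1.png")[130:290,280:450];cv2.imwrite("pics/crop1.png",cv2.resize(a,None,fx=3.7,fy=3.7,interpolation=cv2.INTER_CUBIC))
E
```

```text
paddle [574.3 -99.3  86.8]
collar [662.4 -63.6  28. ]
tubetop [ 622.3 -258.7   84.6]
baseA [ 667.4 -108.3    9.7]
baseB [ 446.9 -151.4    8.4]
baseC [ 457.5 -221.6    6. ]
plug6 [ 631.1 -147.5   80.6]
plug1 [ 543.6 -166.9   67. ]
trough [ 488.9 -183.3   32. ]
top [336.   78.6] [311  72  52  22 246] None 
top [333.  202.3] [319 189  29  29 483] [575.3 -99.4  87.6] (array([ 552., -123.,   79.]), array([597., -76.,  96.]))
```

View pics/crop1.png

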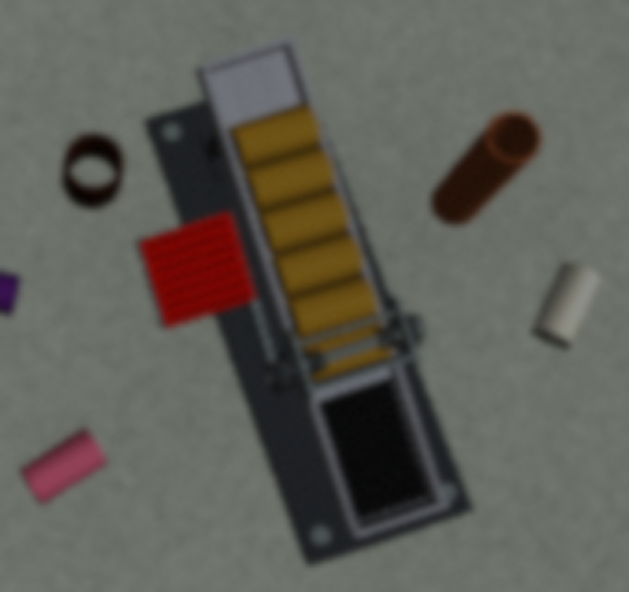

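>>> move_arm(
  targets=[
    {"gripper": 0, "travel": [2.7, 3.9, -0.8], "rot": [0, 0, 0]},
    {"gripper": 0, "travel": [2.7, 3.9, -0.8], "rot": [0, 0, 0]},
    {"gripper": 0, "travel": [2.7, 3.9, -0.8], "rot": [0, 0, 0]},
    {"gripper": 0, "travel": [2.7, 3.9, -0.8], "rot": [0, 0, -0.1]},
    {"gripper": 0, "travel": [2.7, 3.9, -0.8], "rot": [0, 0, -0.1]},
    {"gripper": 0, "travel": [2.7, 3.9, -0.8], "rot": [0, 0, 0]},
    {"gripper": 0, "travel": [2.7, 3.9, -0.8], "rot": [0, 0, 0]},
    {"gripper": 0, "travel": [2.7, 3.9, -0.8], "rot": [0, 0, 0]},
    {"gripper": 0, "travel": [2.7, 3.9, -0.8], "rot": [0, 0, 0]},
    {"gripper": 0, "travel": [2.7, 3.9, -0.8], "rot": [0, 0, 0]},
    {"gripper": 0, "travel": [2.7, 3.9, -0.8], "rot": [0, 0, 0]},
    {"gripper": 0, "travel": [2.7, 3.9, -0.8], "rot": [0, 0, 0]},
    {"gripper": 0, "travel": [0, 0, 0], "rot": [0, 0, 0]},
    {"gripper": 0, "travel": [0, 0, 0], "rot": [0, 0, 0]},
  ],
)

```text
clock: 1.85
eef_pos: [579.4, -102.2, 134.9]
eef_rot: [0.994, 0.111, -0.001, -0.0]
ft_force: [-0.2, 0.2, 0.5]
grip_width: 0.1
grip_force: 0.0
```

>>> move_arm(
  targets=[
    {"gripper": 0, "travel": [-0.2, 0.3, -2.0], "rot": [0, 0, 0]},
    {"gripper": 0, "travel": [0, 0, -2.0], "rot": [0, 0, 0]},
    {"gripper": 0, "travel": [0, 0, -1.0], "rot": [0, 0, 0]},
    {"gripper": 0, "travel": [0, 0, -1.0], "rot": [0, 0, 0]},
    {"gripper": 0, "travel": [0, 0, -1.0], "rot": [0, 0, 0]},
    {"gripper": 0, "travel": [0, 0, -1.0], "rot": [0, 0, 0]},
    {"gripper": 0, "travel": [0, 0, -0.2], "rot": [0, 0, 0]},
    {"gripper": 0, "travel": [0, 0, 0], "rot": [0, 0, 0]},
  ],
)

```text
clock: 2.85
eef_pos: [579.1, -100.3, 54.1]
eef_rot: [0.994, 0.111, 0.001, 0.001]
ft_force: [1.0, -0.5, 5.8]
grip_width: -0.2
grip_force: 2.9
```

Run:
```python
from h import *
p,d=camera("scene");cv2.imwrite("pics/s2.png",cv2.resize(p[160:330,110:310,::-1],None,fx=3.5,fy=3.5,interpolation=cv2.INTER_CUBIC))
s=monitor.get_state();print(s["clock"],s["eef_pos"],s["ft_force"])
```

```text
2.9 [ 579.14884921 -100.2074653    54.1621642 ] [ 2.03901827 -1.73539442  5.79976907]
```

View pics/s2.png

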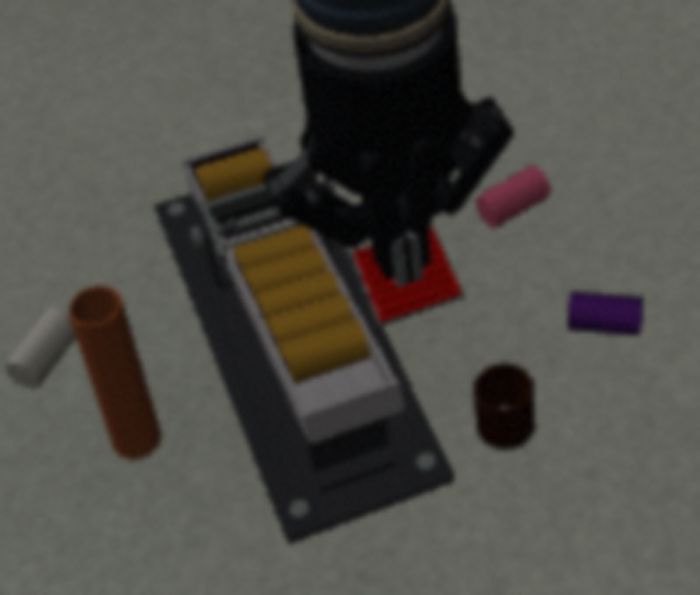

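The first plug has rolled to the trough's far end, at (232,172) in the crop, and five remain held behind the gate. I'll release the paddle now.

>>> move_arm(
  targets=[
    {"gripper": 0, "travel": [0, 0, 1.0], "rot": [0, 0, 0]},
    {"gripper": 0, "travel": [0, 0, 1.0], "rot": [0, 0, 0]},
    {"gripper": 0, "travel": [0, 0, 1.0], "rot": [0, 0, 0]},
    {"gripper": 0, "travel": [0, 0, 1.0], "rot": [0, 0, 0]},
    {"gripper": 0, "travel": [0, 0, 2.0], "rot": [0, 0, 0]},
    {"gripper": 0, "travel": [0, 0, 0], "rot": [0, 0, 0]},
    {"gripper": 0, "travel": [0, 0, 0], "rot": [0, 0, 0]},
    {"gripper": 0, "travel": [0, 0, 0], "rot": [0, 0, 0]},
    {"gripper": 0, "travel": [0, 0, 0], "rot": [0, 0, 0]},
    {"gripper": 0, "travel": [0, 0, 0], "rot": [0, 0, 0]},
    {"gripper": 0, "travel": [0, 0, 0], "rot": [0, 0, 0]},
  ],
)

```text
clock: 4.28
eef_pos: [577.8, -99.2, 113.2]
eef_rot: [0.994, 0.111, -0.0, -0.0]
ft_force: [-0.1, -0.9, 0.6]
grip_width: -0.1
grip_force: 0.0
```

Run:
```python
from h import *
p,d=camera("scene");cv2.imwrite("pics/s3.png",cv2.resize(p[160:330,110:310,::-1],None,fx=3.5,fy=3.5,interpolation=cv2.INTER_CUBIC))
s=monitor.get_state();print(s["clock"],s["eef_pos"],s["ft_force"])
```

```text
4.325 [577.87588216 -99.20187933 113.21578078] [-0.51502278 -0.73434114  0.58234186]
```

View pics/s3.png

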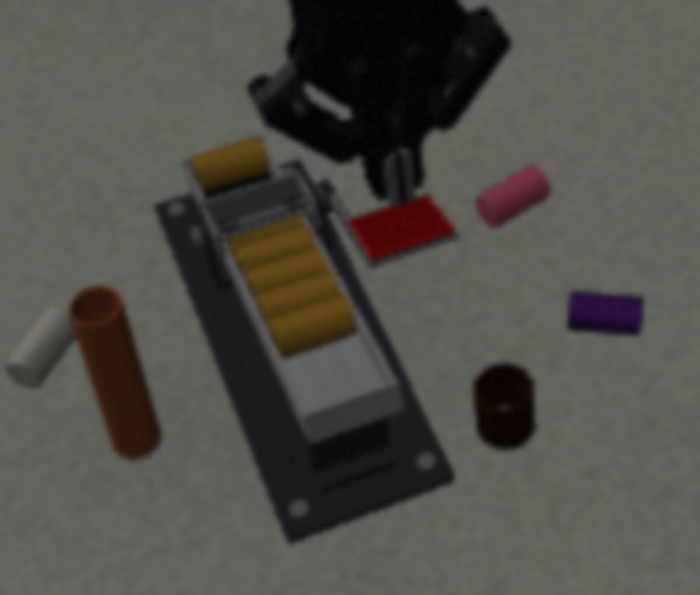

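The paddle is up again and four plugs show behind the gate, with plug 2 under the cheeks. Plug 1 at (230,165) looks a little different from before, so I'll measure it before pressing again.

Run:
```python
from h import *
p,d=camera("scene")
for u,v in [(176,207),(170,209),(182,205),(176,204),(176,211),(192,236),(190,229)]: print("s",u,v,world("scene",d,u,v,0).round(1))
q,e=camera("top")
for u,v in [(387,262),(385,258),(383,254),(380,250),(378,240),(375,225)]: print("t",u,v,world("top",e,u,v,0).round(1),q[v,u])
a=cv2.resize(q[130:290,280:450,::-1],None,fx=3.5,fy=3.5,interpolation=cv2.INTER_CUBIC)
cv2.imwrite("pics/t4.png",a)
```

```text
s 176 207 [ 471.9 -178.6   44.2]
s 170 209 [ 474.1 -190.6   43.7]
s 182 205 [ 467.5 -166.6   42.7]
s 176 204 [ 466.5 -177.7   47.1]
s 176 211 [ 475.1 -180.1   36.4]
s 192 236 [ 578.3 -155.9   71.3]
s 190 229 [ 557.8 -157.6   68.2]
t 387 262 [nan nan nan] [60 75 87]
t 385 258 [nan nan nan] [60 75 87]
t 383 254 [nan nan nan] [59 74 86]
t 380 250 [407.4 -10.8 780.1] [59 73 86]
t 378 240 [409.  -11.6 776.7] [56 71 82]
t 375 225 [411.4 -12.2 773.7] [52 65 75]
  return _methods._mean(a, axis=axis, dtype=dtype,
  ret = ret.dtype.type(ret / rcount)
```

View pics/t4.png

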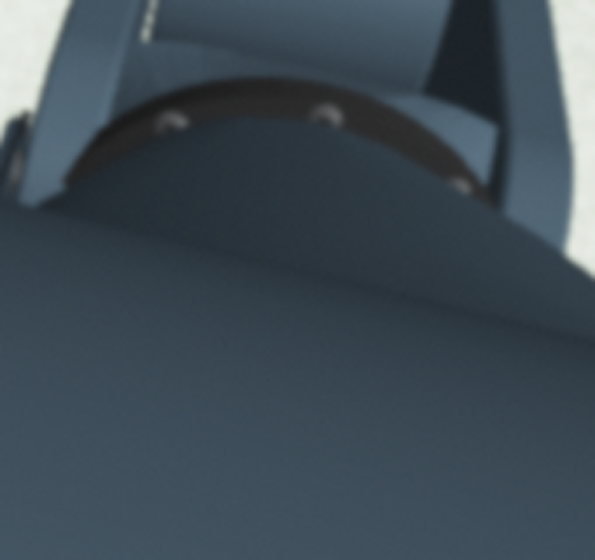

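The arm blocks the top view. In the scene depth, plug 1's top is at z≈47 against the end wall, so it's settled in the trough (it was still rolling in the earlier picture). Now the second press.

>>> move_arm(
  targets=[
    {"gripper": 0, "travel": [0, 0, -2.0], "rot": [0, 0, 0]},
    {"gripper": 0, "travel": [0, 0, -1.0], "rot": [0, 0, 0]},
    {"gripper": 0, "travel": [0, 0, -1.0], "rot": [0, 0, 0]},
    {"gripper": 0, "travel": [0, 0, -1.0], "rot": [0, 0, 0]},
    {"gripper": 0, "travel": [0, 0, -1.0], "rot": [0, 0, 0]},
    {"gripper": 0, "travel": [0, 0, 0], "rot": [0, 0, 0]},
    {"gripper": 0, "travel": [0, 0, 0], "rot": [0, 0, 0]},
    {"gripper": 0, "travel": [0, 0, 0], "rot": [0, 0, 0]},
  ],
)

```text
clock: 5.42
eef_pos: [578.8, -99.5, 54.1]
eef_rot: [0.994, 0.111, 0.001, 0.0]
ft_force: [1.1, 0.3, 6.1]
grip_width: 0.2
grip_force: 2.9
```

Run:
```python
from h import *
p,d=camera("scene");cv2.imwrite("pics/s5.png",cv2.resize(p[160:330,110:310,::-1],None,fx=3.5,fy=3.5,interpolation=cv2.INTER_CUBIC))
s=monitor.get_state();print(s["clock"],s["eef_pos"],s["ft_force"])
```

```text
5.475 [578.86227433 -99.47505904  54.16193183] [1.49669796 0.70740387 5.24453801]
```

View pics/s5.png

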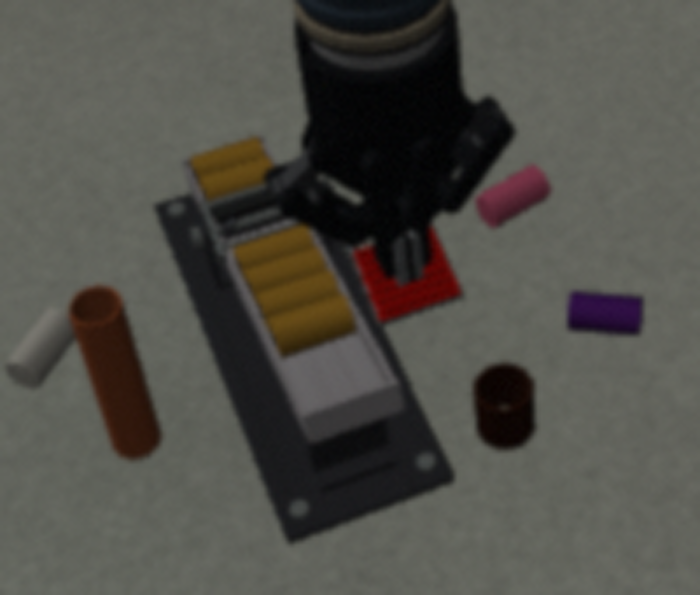

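Two plugs now lie in the trough, at (228,155) and (235,178), and four remain held. I'll lift clear.

>>> move_arm(
  targets=[
    {"gripper": 0, "travel": [0, 0, 1.0], "rot": [0, 0, 0]},
    {"gripper": 0, "travel": [0, 0, 1.0], "rot": [0, 0, 0]},
    {"gripper": 0, "travel": [0, 0, 1.0], "rot": [0, 0, 0]},
    {"gripper": 0, "travel": [0, 0, 1.0], "rot": [0, 0, 0]},
    {"gripper": 0, "travel": [0, 0, 2.0], "rot": [0, 0, 0]},
    {"gripper": 0, "travel": [0, 0, 4.0], "rot": [0, 0, 0]},
    {"gripper": 0, "travel": [0, 0, 4.0], "rot": [0, 0, 0]},
    {"gripper": 0, "travel": [0, 0, 0], "rot": [0, 0, 0]},
    {"gripper": 0, "travel": [0, 0, 0], "rot": [0, 0, 0]},
    {"gripper": 0, "travel": [0, 0, 0], "rot": [0, 0, 0]},
    {"gripper": 0, "travel": [0, 0, 0], "rot": [0, 0, 0]},
    {"gripper": 0, "travel": [0, 0, 0], "rot": [0, 0, 0]},
    {"gripper": 0, "travel": [0, 0, 0], "rot": [0, 0, 0]},
  ],
)

```text
clock: 7.1
eef_pos: [577.8, -99.2, 193.0]
eef_rot: [0.994, 0.111, -0.0, -0.0]
ft_force: [-0.9, -0.5, 0.0]
grip_width: -0.0
grip_force: 0.0
```

Run:
```python
from h import *
p,d=camera("scene");cv2.imwrite("pics/s6.png",cv2.resize(p[160:330,110:310,::-1],None,fx=3.5,fy=3.5,interpolation=cv2.INTER_CUBIC))
for u,v in [(175,204),(177,211),(188,229),(224,226)]: print(u,v,world("scene",d,u,v,0).round(1))
s=monitor.get_state();print(s["clock"],s["eef_pos"],s["ft_force"])
```

```text
175 204 [ 466.9 -179.6   47.9]
177 211 [ 491.4 -177.3   52.6]
188 229 [ 557.4 -161.2   68.7]
224 226 [582.9 -97.   88.4]
7.15 [577.87724857 -99.1742785  193.10252212] [-0.07927302 -0.19565625  0.47469974]
```

View pics/s6.png

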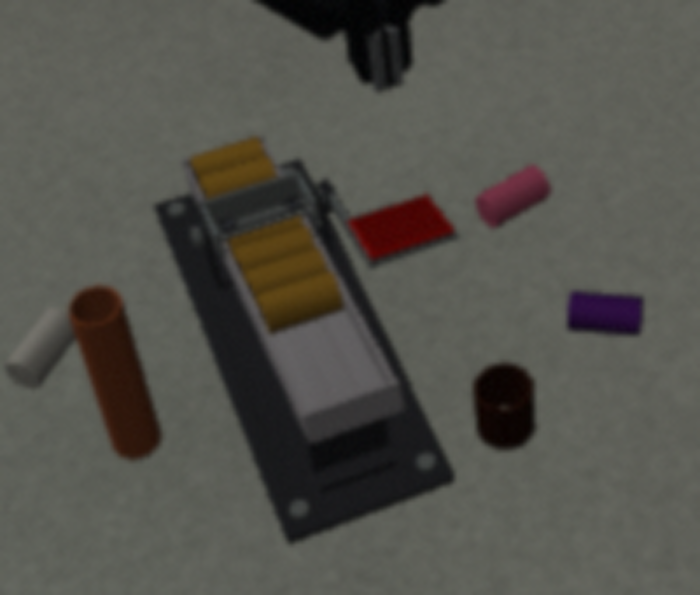

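The crop shows two plugs in the trough, at (228,155) and (235,178). Three more are visible behind the gate, with plug 3 under the cheeks. The paddle is up at z≈88, and the tube and collar haven't moved.

```bash
python3 -c "
from workcell import arm; print(arm.close_job())"
```

```text
the job is handed in; nothing more can be done
None
```

I fed two plugs into the trough with two full presses. The last picture shows the paddle back up, the other plugs behind the gate (one hidden under the cheeks), and the tube and collar unmoved. The copper plate was out of frame, but the arm stayed well clear of it. I handed the job in at about 7 s; the hand-in returned no verdict.

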